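Equal air gaps along a rail with a spacing gauge

TASK

Set the three relay modules on the rail to equal air gaps with the saddle-shaped spacing gauge. Begin next to the wide supply module and take the modules in order: lower the gauge over a module with the red spacer leg toward the supply, draw the module along with the gauge until you feel the red leg just touch the neighbour, hold it there for a moment, then lift the gauge straight out. Touch the neighbours gently, never shove one along or force the gauge down, move the modules with the gauge only, leave the other things alone, and at the end stand the gauge upright on the bench top, clear of the plate.

Things in the scene. Friction and masses are not known exactly. Their poses are not given: they have to be found in the camera images.
- gauge_grip (a point): Middle of the black handle of the spacing gauge, the place to grip: 60 mm above the leg ends, 21 mm above the flat top of the bridge from which the handle rises. Handle 22 mm in y, 30 mm in x, 41 mm tall. Axes: z up, +y toward the red spacer leg, -y toward the bare aluminium pull lip. It starts standing upright on the bench.
- gauge: The spacing gauge: loose saddle of about 170 g, 80 mm tall; origin midway between its legs, level with their ends, axes as at the handle. Bridge underside at z = 30 mm. The legs, 40 mm wide in x, leave a 26.5 mm slot centred under the handle; inner toes bevelled 3 mm as a lead-in. Pull lip from y = -13.25 to -18.25 mm (flared toe to -20.5 mm).
- spacer_face: Outer face of the gauge's red spacer leg, the face that touches the neighbour. The whole leg is 12 mm thick, from y = +13.25 to +25.25 mm in the gauge's axes, 30 mm tall. With the lip drawing a module and the red leg touching the neighbour the gap is 16 mm (12 mm leg + 4 mm slot play). Origin: middle of that face, at (0, +25.25, +18) mm in the gauge's axes.
- panel: Bare metal mounting plate lying on the bench, 150 x 330 x 4 mm, with a 35 mm rail along its middle; it does not move. Origin: centre of its underside. Its x axis runs across the rail (front to back of the plate), y along the rail toward the supply module, z up.
- supply_module: Wide pale module with dark raised middle, 45 mm along the rail, screwed fast at the +y end of the rail; 86 mm deep, same heights as the narrow modules (shoulders 46 mm, top 66 mm). Origin: under its middle at bench height, axes as the panel's.
- supply_right (a point): Middle of the flat face of the supply module that looks along the rail to module A, 55 mm above the bench, on the centre line of the rail.
- module_a: Narrow grey relay module A, the one nearest the supply module. 22.5 mm along the rail, 86 mm deep; shoulders' top at z = 46 mm, raised middle (45 mm deep) top at z = 66 mm; flat flush sides. Only slides along the rail: its clip foot holds until pushed with 9 to 12 N, slides at that force, stays where left. Origin: under its middle at bench height, axes as the panel's.
- module_b: Narrow grey relay module B, the middle one of the three. 22.5 mm along the rail, 86 mm deep; shoulders' top at z = 46 mm, raised middle (45 mm deep) top at z = 66 mm; flat flush sides. Only slides along the rail: its clip foot holds until pushed with 9 to 12 N, slides at that force, stays where left. Origin: under its middle at bench height, axes as the panel's.
- module_c: Narrow grey relay module C, the one farthest from the supply module. 22.5 mm along the rail, 86 mm deep; shoulders' top at z = 46 mm, raised middle (45 mm deep) top at z = 66 mm; flat flush sides. Only slides along the rail: its clip foot holds until pushed with 9 to 12 N, slides at that force, stays where left. Origin: under its middle at bench height, axes as the panel's.
- module_a_left (a point): Middle of module A's flat side toward the supply module, 55 mm above the bench, on the centre line of the rail.
- module_a_right (a point): Middle of module A's flat side away from the supply module, 55 mm above the bench, on the centre line of the rail.
- module_b_left (a point): Middle of module B's flat side toward the supply module, 55 mm above the bench, on the centre line of the rail.
- module_b_right (a point): Middle of module B's flat side away from the supply module, 55 mm above the bench, on the centre line of the rail.
- module_c_left (a point): Middle of module C's flat side toward the supply module, 55 mm above the bench, on the centre line of the rail.
- module_c_right (a point): Middle of module C's flat side away from the supply module, 55 mm above the bench, on the centre line of the rail.
- parts_box: Bystander: blue three-bay parts box, 69 x 121 x 33 mm. Origin: centre of its underside.
- kapton_tape: Bystander: roll of amber tape lying flat, 62 mm across, 12 mm high. Origin: centre of its underside.
- solder_reel: Bystander: blue-flanged reel of solder standing on its flange, 56 mm across, 36 mm high. Origin: centre of its underside.
Not all that is in view belongs to the job. Leave any purple or turquoise look-alike of the gauge alone.

How it is judged:
By the outcome, as a careful person would: the job done as asked, in the order asked, and still so for the second after the job is handed in, with the robot touching nothing.
It also fails if it takes over 72 s, if anything falls off the work surface, if the arm or the gripper's body presses on something with over 40 N, if the wrist force passes 120 N, or if a joint passes its speed limit or range.

ROBOT

A 6-joint arm with a two-finger parallel gripper is mounted at the origin on a cart in front of the work surface, level with it; the furniture and walls round the work are solid. World frame = base frame: x ahead of the robot, y to its left, z up, the work surface at z = 0. Lengths are in m, angles in rad, forces in N, time in s.
With the tool pointing down it reaches from about 0.425 to 1.125 m from the base axis. Payload 14.9 kg.
Tool frame: the origin (TCP) lies on the centre line of the jaws, within the pads' length; the fingertips stand 14 mm ahead of it and the grasp point (between the pads) lies 5 mm behind it (robot.nose_length is the x of the fingertips in the tool frame, in m); x points along the fingers, y is the direction in which the jaws open and shut, and the axes are right-handed (so a half turn about x gives the same grasp; the last joint's range is limited). The gripper opens to 91 mm and grips with 3 to 60 N. Pads are 32 mm wide; open, the fingers measure 118 mm over their backs; the gripper's body (76 mm by 178 mm) begins 60 mm behind the grasp point.
Start: joints at [1.25, 0.379, 1.734, -0, 1.028, -0.033], TCP at [0.199, 0.671, 0.228] pointing down, gripper open.
Joint ranges: [-2.77, 2.77], [-0.74, 2.19], [0, 2.66], [-1.06, 4.2], [0.31, 2.87], [-3.08, 3.08]. Speed limits (rad/s): [1.89, 1.89, 2.39, 3.14, 3.14, 3.14].

INTERFACE

Orientations are given as a unit quaternion [x, y, z, w].
In Python, from bench import robot gives the robot as it stands.
- The arm moves only by the tool step_arm, never from a script. Its argument "series" is text: rows parted by semicolons, each of 7 numbers parted by spaces: the turn, a rotation vector about the tool's x, y, z in rad, then the shift along the tool's x, y, z in mm, then the opening, from 0 (shut) to 1 (fully open). In form: wx wy wz dx dy dz claw; .... A call has 1 to 12 rows; each row is the pose to reach, as a shift and turn from the pose commanded when the call began, along the tool's axes at that moment; what a row does not reach only later rows make up. A row lasts 1/10 s, in which the tool goes at most 50 mm and 8.59 degrees, less where a joint would pass 70% of its speed; a pose out of reach is approached as far as the arm can. A call with a gripper value outside its range is refused whole. The fingers move at their own pace and stop on an object; "grip_force" is the grip in N (left out, the last holds). Time passes only in rows, so rows that repeat a pose let the fingers close. It gives the time, the measured TCP pose, the force and the opening at its end, in the units of the state.
- robot.get_state(): the state, without advancing time (a new reading comes with each control period).
- robot.grab_frame(name): name is "side" or "top" or "wrist"; returns a dict with "pixels" (384x512x3 uint8, blue, green, red), "camera_matrix" (3x3 intrinsics, pixels), "world_from_camera" (4x4, takes a point from camera to world coordinates); the wrist camera has in their place "hand_eye" (4x4, takes a point from camera to tool coordinates, whose origin is the TCP and whose axes are the tool frame's). Camera axes: x right, y down, z forward; pixel columns grow to the right and rows downward; lengths in m; the calibration is good to about 2 mm. A picture is of the moment at which its call begins: read the wrist's pose just before it. There is no depth.
- robot.close_job(): hands the job in, once; it reports no verdict.
Trained networks look in a picture, given as the dict that the camera call returned (one of the last four; its "shot" number tells which), for a name from the list of things; names that differ only in an ending like _2 or _b are one class to them, and where a whole thing is asked for, a point or a joint stands for the part that bears it (a point fixed in the world has none). Each returns a list of dicts, best first, with "score" (0 to 1); they miss things now and then, are a little off and sometimes report something else, mostly with a low value. They report only what shows in the picture. A call takes as long as a camera call. They do not tell look-alikes from the thing itself.
- robot.boxes_of(name, picture): "at" ([column, row] in pixels, amid what is visible of it).
The state is a dict: "time_s": time; "joints": joint angles; "qd": joint speeds; "effort": joint torques, N m; "eef_pos": TCP position; "eef_rot": TCP orientation; "contact_force": force on the tool from outside, world axes, zero at the start; "moment": the same for the moment, N m; "gripper_width": opening from 0.0 (shut) to 1.0 (fully open).
Only numpy, scipy, OpenCV 4.12 (cv2) and the standard library are available. Lean on these libraries where they do the work, as an engineer would, in place of code of your own. Each camera call takes 0.05 s, during which the arm holds its last target.

## Working session

There is one attempt and no reset: what is moved stays moved. The work goes in short steps, Python scripts to look and compute and a tool call to move; the robot and the scene stay as the last step left them, time stands still between calls to the robot, and variables do not carry over. Pictures are saved under pics/ and viewed, and the job is handed in when it is done.

Besides the shell and the picture viewer there is one more tool, called after "Call:" by a JSON object that holds its "api" and its "payload". step_arm: Moves the arm, as the interface text tells. Its arguments: {"type":"object","properties":{"series":{"type":"string"},"grip_force":{"type":"number"}},"required":["series"]}

```bash
mkdir -p pics; ls
cat > h.py <<'E'
import numpy as np, cv2
from bench import robot
from scipy.spatial.transform import Rotation as R
def grab(n):
    s=robot.get_state(); f=robot.grab_frame(n)
    if 'hand_eye' in f:
        T=np.eye(4);T[:3,:3]=R.from_quat(s['eef_rot']).as_matrix();T[:3,3]=s['eef_pos']
        f['W']=T@np.array(f['hand_eye'])
    else: f['W']=np.array(f['world_from_camera'])
    return f
def ray(f,px,z):
    K=np.array(f['camera_matrix']);d=np.linalg.inv(K)@[px[0],px[1],1];W=f['W']
    d=W[:3,:3]@d;o=W[:3,3];return o+d*(z-o[2])/d[2]
def proj(f,p):
    K=np.array(f['camera_matrix']);W=f['W'];c=W[:3,:3].T@(np.array(p)-W[:3,3]);u=K@c;return u[:2]/u[2]
E
python3 - <<'E'
from h import *
s=robot.get_state();print({k:np.round(v,3) for k,v in s.items()})
for n in ['side','top','wrist']:
    f=grab(n);cv2.imwrite(f'pics/{n}0.png',f['pixels']);print(n,np.round(f['W'],3).tolist(),np.round(f['camera_matrix'],1).tolist())
    for k in ['gauge','panel','supply_right','module_a_left','gauge_grip']:
        print(k,[(np.round(b['at']).tolist(),round(b['score'],2)) for b in robot.boxes_of(k,f)][:5])
E
```

```text
pics
{'time_s': np.float64(0.0), 'joints': array([ 1.25 ,  0.379,  1.735,  0.   ,  1.029, -0.033]), 'qd': array([ 0.   , -0.   , -0.001, -0.   ,  0.   ,  0.001]), 'effort': array([ 4.0000e-03, -7.6373e+01, -4.3439e+01,  6.5000e-02,  4.2000e-02,
       -0.0000e+00]), 'eef_pos': array([0.199, 0.671, 0.227]), 'eef_rot': array([ 0.101,  0.7  , -0.102,  0.7  ]), 'contact_force': array([-0.424,  0.202,  0.226]), 'moment': array([ 0.039,  0.03 , -0.018]), 'gripper_width': np.float64(0.997)}
side [[-0.996, -0.048, 0.077, 0.474], [-0.09, 0.441, -0.893, 0.721], [0.009, -0.896, -0.443, 0.45], [0.0, 0.0, 0.0, 1.0]] [[359.7, 0.0, 253.7], [0.0, 359.7, 192.8], [0.0, 0.0, 1.0]]
gauge [([299.0, 188.0], 0.93), ([323.0, 217.0], 0.77), ([271.0, 175.0], 0.69), ([232.0, 174.0], 0.56)]
panel [([241.0, 246.0], 0.82)]
supply_right [([231.0, 253.0], 0.66), ([175.0, 223.0], 0.38)]
module_a_left [([246.0, 235.0], 0.74)]
gauge_grip [([269.0, 174.0], 0.88), ([324.0, 214.0], 0.81), ([230.0, 178.0], 0.77), ([302.0, 185.0], 0.72), ([232.0, 253.0], 0.21)]
top [[-0.007, -0.985, 0.171, 0.4], [-1.0, 0.008, 0.009, -0.042], [-0.01, -0.171, -0.985, 0.917], [0.0, 0.0, 0.0, 1.0]] [[369.5, 0.0, 256.6], [0.0, 369.5, 188.6], [0.0, 0.0, 1.0]]
gauge [([334.0, 201.0], 0.92), ([317.0, 243.0], 0.92), ([256.0, 263.0], 0.58), ([323.0, 164.0], 0.56)]
panel [([222.0, 196.0], 0.79)]
supply_right [([178.0, 182.0], 0.57)]
module_a_left [([199.0, 191.0], 0.95)]
gauge_grip [([255.0, 262.0], 0.88), ([320.0, 244.0], 0.79), ([337.0, 204.0], 0.55)]
wrist [[0.284, 0.92, 0.271, 0.121], [0.959, -0.273, -0.079, 0.695], [0.001, 0.282, -0.959, 0.385], [0.0, 0.0, 0.0, 1.0]] [[328.3, 0.0, 255.4], [0.0, 328.3, 193.4], [0.0, 0.0, 1.0]]
gauge []
panel []
supply_right []
module_a_left []
gauge_grip []
```

Run:
```python
import cv2
a=cv2.imread('pics/top0.png');cv2.imwrite('pics/topb.png',cv2.resize(a[100:310,120:400],None,fx=2.8,fy=2.8,interpolation=cv2.INTER_CUBIC))
a=cv2.imread('pics/side0.png');cv2.imwrite('pics/sideb.png',cv2.resize(a[140:340,140:400],None,fx=3,fy=3,interpolation=cv2.INTER_CUBIC))
```

```text
(no output)
```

View pics/top0.png

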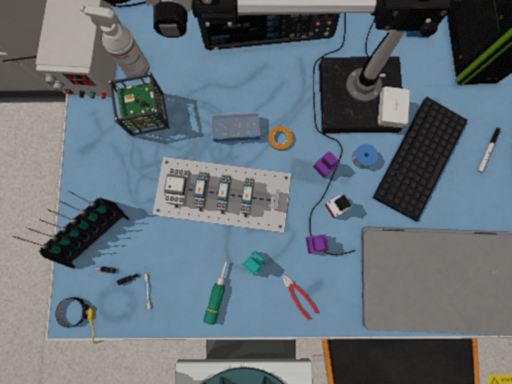

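View pics/topb.png

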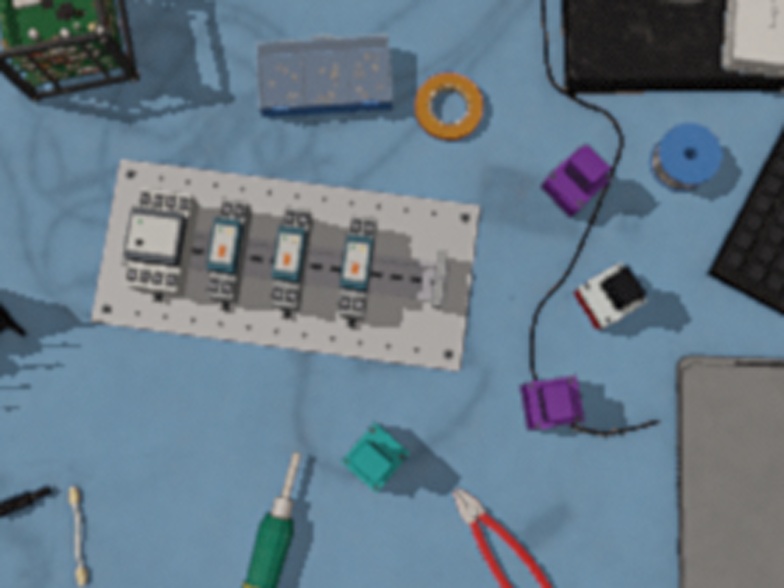

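View pics/sideb.png

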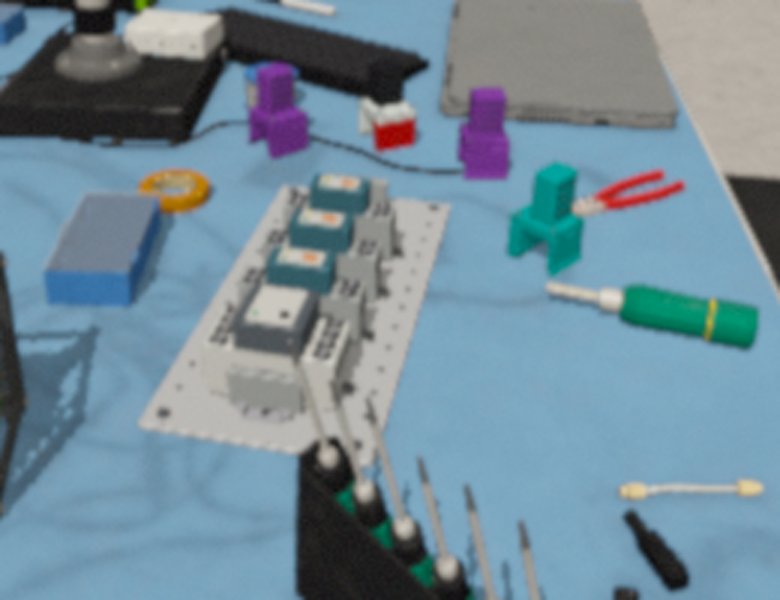

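The true gauge is the white body with black handle and red leg, at about top (339,206) and side (270,182). The purple pieces at top (327,164) and (318,244) and the turquoise one at (255,263) are look-alikes. I'll confirm this in an enlarged crop and estimate poses.

```bash
cat >> h.py <<'E'
# commanded pose store
import json
def cmd():
    try: d=json.load(open('cmd.json'));return np.array(d['p']),R.from_quat(d['q'])
    except Exception:
        s=robot.get_state();return np.array(s['eef_pos']),R.from_quat(s['eef_rot'])
def setcmd(p,r): json.dump({'p':list(map(float,p)),'q':list(map(float,r.as_quat()))},open('cmd.json','w'))
def down(yaw): # tool x down, tool y along world dir at angle yaw
    y=np.array([np.cos(yaw),np.sin(yaw),0]);x=np.array([0,0,-1.]);return R.from_matrix(np.stack([x,y,np.cross(x,y)],1))
def rel(p,r,p0=None,r0=None):
    if p0 is None:p0,r0=cmd()
    return np.round((r0.inv()*r).as_rotvec(),4),np.round(r0.inv().apply(np.array(p)-p0)*1000,2)
def apply(row):  # update commanded pose with the last row I sent
    p0,r0=cmd();row=np.array(row,float);setcmd(p0+r0.apply(row[3:6])/1000,r0*R.from_rotvec(row[:3]))
E
python3 - <<'E'
from h import *
f=grab('top')
cv2.imwrite('pics/gz.png',cv2.resize(f['pixels'][180:230,310:375],None,fx=10,fy=10,interpolation=cv2.INTER_CUBIC))
c=np.array([(122,160),(480,207),(460,370),(93,320)])/2.8+[120,100]
P=np.array([ray(f,q,0.004) for q in c]);print(np.round(P,4).tolist(),P.mean(0))
for a,b in [(0,1),(3,2),(3,0),(2,1)]:
    d=P[a]-P[b];print(np.degrees(np.arctan2(d[1],d[0])),np.linalg.norm(d))
print(ray(f,(344,203),.08), ray(f,(336,207),.039))
s=robot.get_state();p0,r0=cmd();print(r0.as_matrix().round(3))
E
```

```text
[[0.6415, 0.2029, 0.004], [0.5949, -0.1222, 0.004], [0.4489, -0.1014, 0.004], [0.4954, 0.2234, 0.004]] [0.5451741  0.05065999 0.004     ]
81.82989060379033 0.32842297877874616
81.84896827397584 0.32803030747503714
172.0191309990936 0.14756486076429703
171.86668648683255 0.14745486263941995
[ 0.50985593 -0.23371861  0.08      ] [ 0.50578713 -0.22359647  0.039     ]
[[ 0.     0.284  0.959]
 [ 0.     0.959 -0.284]
 [-1.     0.    -0.   ]]
```

View pics/gz.png

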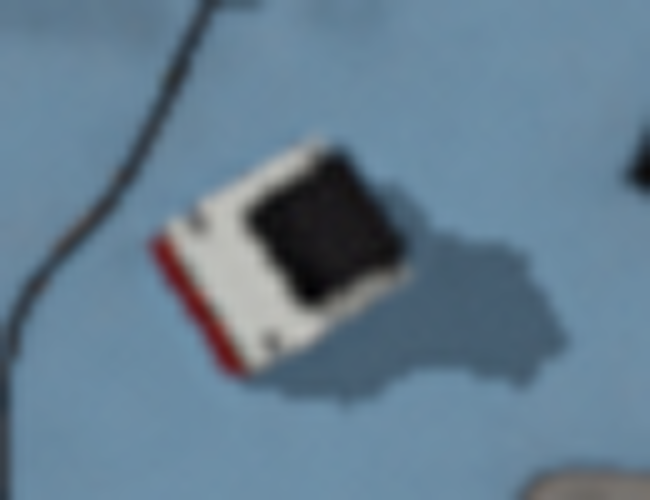

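The crop confirms it: white body, black handle at top (342,203), red leg facing lower left (world yaw about 121°). The panel yaw is about -8°. Next I move the wrist camera above the gauge.

Run:
```python
from h import *
p,r=cmd();setcmd(p,r);D=np.radians
print(rel([.46,.2,.30],down(D(10))))
print(rel([.505,-.228,.24],down(D(-59))))
```

```text
(array([ 1.1085, -0.    , -0.    ]), array([ -72.07, -377.68,  384.3 ]))
(array([ 2.3127, -0.    , -0.    ]), array([ -12.08, -775.3 ,  548.93]))
```

Call:
{"api": "step_arm", "payload": {"series": "1.1 0 0 -72 -378 384 1;1.1 0 0 -72 -378 384 1;1.1 0 0 -72 -378 384 1;1.1 0 0 -72 -378 384 1;1.1 0 0 -72 -378 384 1;1.1 0 0 -72 -378 384 1;1.1 0 0 -72 -378 384 1;1.1 0 0 -72 -378 384 1;1.1 0 0 -72 -378 384 1;1.1 0 0 -72 -378 384 1;1.1 0 0 -72 -378 384 1;1.1 0 0 -72 -378 384 1"}}

```text
time_s: 2.15
eef_pos: [0.4617, 0.1965, 0.301]
eef_rot: [0.454, 0.542, -0.453, 0.543]
contact_force: [-0.7, 0.1, -1.1]
gripper_width: 0.997
```

Run:
```python
from h import *
apply([1.1,0,0,-72,-378,384])
s=robot.get_state();p,r=cmd();print(p,(s['eef_pos']-p)*1000,(r.inv()*R.from_quat(s['eef_rot'])).as_rotvec())
print(rel([.505,-.228,.24],down(np.radians(-59))))
```

```text
[0.45962191 0.19977509 0.2999325 ] [ 2.09375362 -3.30100237  1.06034319] [ 0.00405652 -0.00030362  0.00188758]
(array([ 1.2127, -0.    ,  0.    ]), array([ 59.92, -33.23, 428.89]))
```

Call:
{"api": "step_arm", "payload": {"series": "1.213 0 0 60 -33 429 1;1.213 0 0 60 -33 429 1;1.213 0 0 60 -33 429 1;1.213 0 0 60 -33 429 1;1.213 0 0 60 -33 429 1;1.213 0 0 60 -33 429 1;1.213 0 0 60 -33 429 1;1.213 0 0 60 -33 429 1;1.213 0 0 60 -33 429 1;1.213 0 0 60 -33 429 1;1.213 0 0 60 -33 429 1"}}

```text
time_s: 3.25
eef_pos: [0.5051, -0.228, 0.2396]
eef_rot: [-0.681, -0.189, 0.682, -0.188]
contact_force: [1.1, -0.1, 0.3]
gripper_width: 1.0
```

Run:
```python
from h import *
apply([1.213,0,0,60,-33,429])
s=robot.get_state();p,r=cmd();print(p,(s['eef_pos']-p)*1000,(r.inv()*R.from_quat(s['eef_rot'])).as_rotvec(),s['qd'])
f=grab('wrist');np.save('w1.npy',f['W']);cv2.imwrite('pics/w1.png',f['pixels']);print(f['camera_matrix'])
s=robot.get_state();print((s['eef_pos']-p)*1000)
```

```text
[ 0.50524308 -0.22806493  0.23991893] [-0.15767558  0.04979355 -0.35168056] [ 0.00085002 -0.00032705 -0.00074979] [ 0.02865851 -0.01788921  0.01323452  0.00299295  0.00142301  0.00146175]
[[328.30180888   0.         255.44100994]
 [  0.         328.30180888 193.41755708]
 [  0.           0.           1.        ]]
[-0.09652182  0.70215662 -0.13119043]
```

View pics/w1.png

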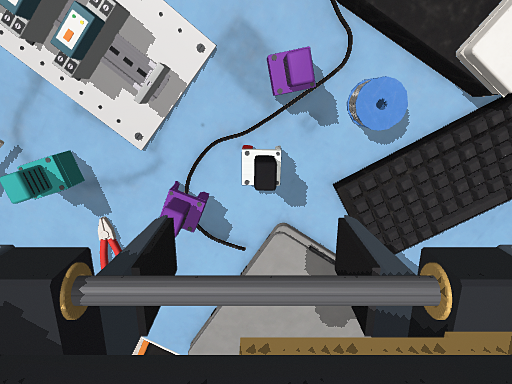

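Run:
```python
import cv2
a=cv2.imread('pics/w1.png');cv2.imwrite('pics/w1z.png',cv2.resize(a[135:200,225:305],None,fx=9,fy=9,interpolation=cv2.INTER_CUBIC))
```

```text
(no output)
```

View pics/w1z.png

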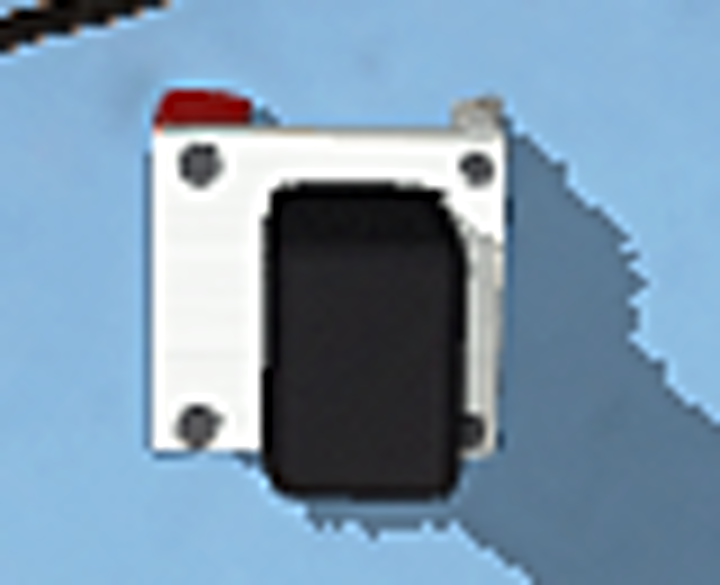

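Run:
```python
from h import *
from scipy.optimize import least_squares
f=dict(camera_matrix=[[328.3018,0,255.441],[0,328.3018,193.4176],[0,0,1]],W=np.load('w1.npy'))
# image left = gauge +y ; image up = gauge +x? check: up=(.857,.515), gauge y=(-.515,.857) -> x = y rot -90=(.857,.515) ok
G=[((150,127),(20,25.25,39)),((503,127),(20,-18.25,39)),((150,452),(-20,25.25,39)),((497,450),(-20,-18.25,39)),
((270,240),(15,11,80)),((465,240),(15,-11,80)),((268,497),(-15,11,80)),((462,497),(-15,-11,80))]
px=np.array([g[0] for g in G])/9.+[225-.45,135-.45];q=np.array([g[1] for g in G])/1000
def res(v):
    P=R.from_euler('z',v[2]).apply(q)+[v[0],v[1],0];return np.concatenate([proj(f,a)-b for a,b in zip(P,px)])
s=least_squares(res,[.505,-.228,np.radians(31)],loss='soft_l1');print(s.x,np.degrees(s.x[2]));print(res(s.x).reshape(-1,2).round(1))
```

```text
[ 0.5136035  -0.23244643  0.53884411] 30.873493226898272
[[-0.2  0.4]
 [ 0.5  0.4]
 [ 0.3 -0.3]
 [ 0.3 -0. ]
 [-0.7 -0.6]
 [ 0.2 -0.6]
 [-0.4  0.4]
 [-0.   0.4]]
```

Run:
```python
from h import *
r=down(np.radians(-59.13))
for z in (.13,.057): print(rel([.5136,-.2324,z],r))
```

```text
(array([ 0.002, -0.   ,  0.   ]), array([109.92,   8.02,  -4.93]))
(array([ 0.002, -0.   ,  0.   ]), array([182.92,   8.02,  -4.93]))
```

Call:
{"api": "step_arm", "payload": {"series": "0.002 0 0 50 8 -5 0.6;0.002 0 0 90 8 -5 0.6;0.002 0 0 110 8 -5 0.6;0.002 0 0 130 8 -5 0.6;0.002 0 0 150 8 -5 0.6;0.002 0 0 170 8 -5 0.6;0.002 0 0 183 8 -5 0.6;0.002 0 0 183 8 -5 0.6;0.002 0 0 183 8 -5 0.6", "grip_force": 45}}

```text
time_s: 4.2
eef_pos: [0.514, -0.2319, 0.0575]
eef_rot: [0.682, 0.188, -0.681, 0.189]
contact_force: [-0.5, -0.2, 0.9]
gripper_width: 0.6
```

Run:
```python
from h import *
apply([.002,0,0,183,8,-5])
f=grab('wrist');cv2.imwrite('pics/w2.png',f['pixels'])
s=robot.get_state();print(s['contact_force'],s['gripper_width'],(s['eef_pos']-cmd()[0])*1e3)
```

```text
[-0.64647969 -0.56996999  1.13412921] 0.6012691505614394 [0.57819257 0.13296421 0.94071444]
```

View pics/w2.png

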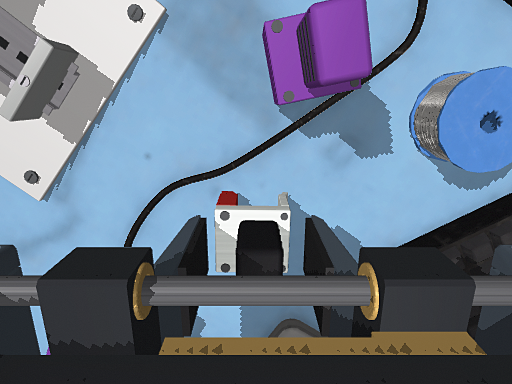

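The handle at (261,245) sits between the pads, which are at (205,250) and (315,250), and the gap is even. Closing.

Call:
{"api": "step_arm", "payload": {"series": "0 0 0 0 0 0 0.35;0 0 0 0 0 0 0.1;0 0 0 0 0 0 0.1;0 0 0 0 0 0 0.1;0 0 0 0 0 0 0.1;0 0 0 0 0 0 0.1", "grip_force": 45}}

```text
time_s: 4.85
eef_pos: [0.5138, -0.2325, 0.0571]
eef_rot: [0.682, 0.188, -0.682, 0.188]
contact_force: [-0.1, -1.3, 2.4]
gripper_width: 0.243
```

Run:
```python
from h import *
s=robot.get_state();p,r=cmd();print(s['contact_force'],s['gripper_width'],(s['eef_pos']-p)*1e3)
# panel A..: seeing pose above modules
yg=np.radians(81.9)
print(rel([.5136,-.2324,.2],r))
print(rel([.48,.07,.24],down(yg-np.pi)))
```

```text
[-0.14859576 -1.31305067  2.42202797] 0.24281984984495666 [ 0.10377971 -0.13507904  0.13350934]
(array([0., 0., 0.]), array([-1.4308e+02,  2.0000e-02,  7.0000e-02]))
(array([ 0.6802, -0.    ,  0.    ]), array([-183.07, -276.78, -126.26]))
```

Call:
{"api": "step_arm", "payload": {"series": "0 0 0 -15 0 0 0.1;0 0 0 -50 0 0 0.1;0 0 0 -100 0 0 0.1;0.1 0 0 -150 -20 -5 0.1;0.68 0 0 -183 -277 -126 0.1;0.68 0 0 -183 -277 -126 0.1;0.68 0 0 -183 -277 -126 0.1;0.68 0 0 -183 -277 -126 0.1;0.68 0 0 -183 -277 -126 0.1;0.68 0 0 -183 -277 -126 0.1;0.68 0 0 -183 -277 -126 0.1;0.68 0 0 -183 -277 -126 0.1"}}

```text
time_s: 6.05
eef_pos: [0.4793, 0.071, 0.2407]
eef_rot: [0.706, -0.049, -0.705, -0.049]
contact_force: [-0.5, -0.2, -1.9]
gripper_width: 0.241
```

Run:
```python
from h import *
apply([.68,0,0,-183,-277,-126])
s=robot.get_state();p,r=cmd();print(s['contact_force'],s['gripper_width'],(s['eef_pos']-p)*1e3,p,s['qd'].round(3) if hasattr(s['qd'],'round') else s['qd'])
f=grab('wrist');np.save('w3.npy',f['W']);cv2.imwrite('pics/w3.png',f['pixels'])
t=grab('top');cv2.imwrite('pics/top3.png',t['pixels'])
```

```text
[-0.48320031 -0.2222958  -1.92075595] 0.24103310255882004 [-0.32526288  0.99159533  0.7635505 ] [0.47966766 0.07005833 0.23992844] [-0.052  0.014  0.001 -0.004 -0.005 -0.019]
```

View pics/w3.png

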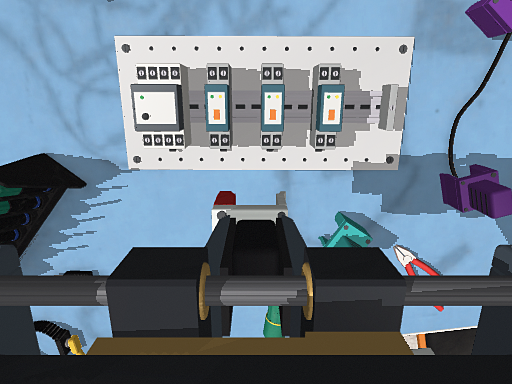

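Run:
```python
import cv2
a=cv2.imread('pics/w3.png')
cv2.imwrite('pics/w3a.png',cv2.resize(a[58:160,125:240],None,fx=6,fy=5.5,interpolation=cv2.INTER_CUBIC))
cv2.imwrite('pics/w3b.png',cv2.resize(a[58:160,240:355],None,fx=6,fy=5.5,interpolation=cv2.INTER_CUBIC))
```

```text
(no output)
```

View pics/w3a.png

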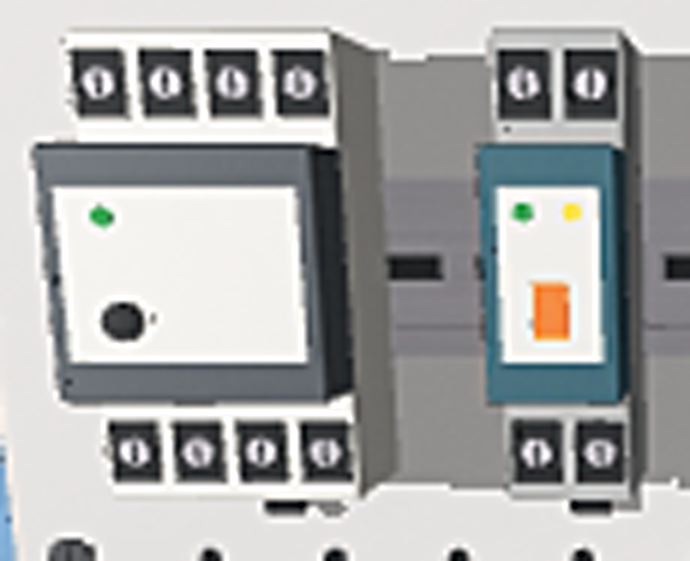

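View pics/w3b.png

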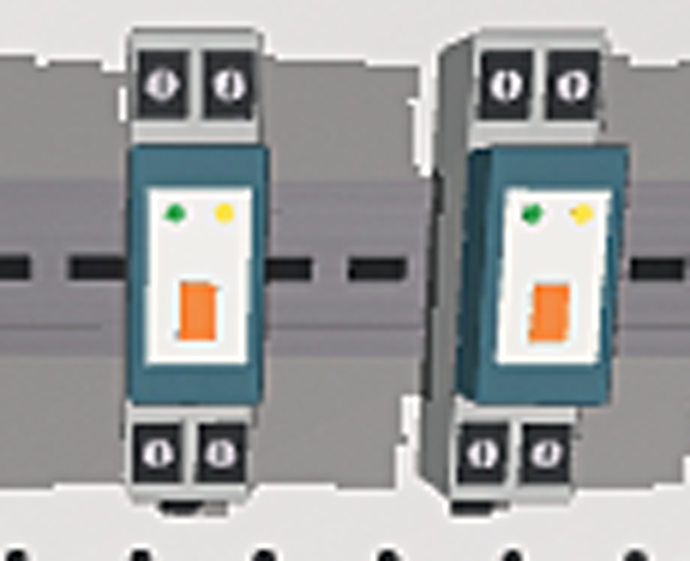

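```bash
cat > fit.py <<'E'
from h import *
from scipy.optimize import least_squares
def fit(f,M,panel,w=.3,v0=None):
    # M: list of (width, 4 px TL TR BL BR (full image)); TL=+x,+y
    def res(v):
        o=[];Rz=R.from_euler('z',v[2])
        for i,(wd,px) in enumerate(M):
            y=v[3+i];q=[(.0225,y+wd/2,.066),(.0225,y-wd/2,.066),(-.0225,y+wd/2,.066),(-.0225,y-wd/2,.066)]
            o+=[(proj(f,Rz.apply(a)+[v[0],v[1],0])-b) for a,b in zip(q,px)]
        if panel is not None:
          for a,b in zip([(.075,.165,.004),(.075,-.165,.004),(-.075,.165,.004),(-.075,-.165,.004)],panel):
            o.append(w*(proj(f,Rz.apply(a)+[v[0],v[1],0])-b))
        return np.concatenate(o)
    s=least_squares(res,[.545,.05,-.141]+[.12-.06*i for i in range(len(M))] if v0 is None else v0,loss='soft_l1')
    return s.x,res(s.x).reshape(-1,2)
K=[[328.3018,0,255.441],[0,328.3018,193.4176],[0,0,1]]
E
python3 - <<'E'
from fit import *
f=dict(camera_matrix=K,W=np.load('w3.npy'))
c=lambda L,ox:[np.array([x/6.+ox-.42,y/5.5+58-.42]) for x,y in L]
M=[(.045,c([(37,147),(310,147),(68,400),(328,402)],125)),(.0225,c([(478,147),(610,147),(490,402),(615,402)],125)),
(.0225,c([(130,148),(268,147),(130,402),(262,402)],240)),(.0225,c([(494,150),(629,148),(478,402),(608,402)],240))]
v,r=fit(f,M,np.array([(115.,37),(414,38),(135,168.5),(403,170)]))
print(v[:3],np.degrees(v[2]),v[3:]*1e3);print(r.round(1).tolist())
y=v[3:]*1e3;print('gaps',y[0]-22.5-y[1]-11.25,y[1]-y[2]-22.5,y[2]-y[3]-22.5)
Rz=R.from_euler('z',v[2])
for i in range(4): print(Rz.apply([0,v[3+i],0])+[v[0],v[1],0])
np.save('v.npy',v)
E
```

```text
[ 0.54566673  0.04968044 -0.13927305] -7.979757994457275 [110.43055285  51.34818522  -3.90146163 -61.67304806]
[[-0.7, -0.5], [0.8, -0.5], [-1.0, 1.0], [0.8, 0.7], [-0.8, -0.5], [0.7, -0.5], [-0.8, 0.7], [0.9, 0.7], [-0.1, -0.7], [0.3, -0.5], [-0.4, 0.7], [0.2, 0.7], [-0.5, -1.0], [0.5, -0.6], [-0.4, 0.7], [0.5, 0.8], [0.4, -0.5], [1.2, -0.8], [-1.2, 0.3], [-0.7, -0.1]]
gaps 25.332367632449184 32.74964684759927 35.27158642595527
[0.56099706 0.15904171 0.        ]
[0.55279505 0.10053143 0.        ]
[0.54512512 0.04581675 0.        ]
[ 0.53710508 -0.01139544  0.        ]
```

Run:
```python
from h import *
v=np.load('v.npy');s=robot.get_state();p,r=cmd();print((s['eef_pos']-p)*1e3)
rr=down(v[2]+np.pi/2-np.pi);np.save('yaw.npy',v[2])
print(rel([.5528,.1005,.140],rr))
```

```text
[-0.13133964 -0.67270742  0.19341638]
(array([-0.0019, -0.    ,  0.    ]), array([ 99.93, -40.43, -68.12]))
```

Call:
{"api": "step_arm", "payload": {"series": "-0.002 0 0 40 -40 -68 0.1;-0.002 0 0 60 -40.5 -68 0.1;-0.002 0 0 85 -40.5 -68 0.1;-0.002 0 0 100 -40.5 -68 0.1;-0.002 0 0 100 -40.5 -68 0.1;-0.002 0 0 100 -40.5 -68 0.1;-0.002 0 0 100 -40.5 -68 0.1"}}

```text
time_s: 6.85
eef_pos: [0.5533, 0.1002, 0.1415]
eef_rot: [0.706, -0.049, -0.705, -0.05]
contact_force: [0.0, -0.9, -2.0]
gripper_width: 0.239
```

Run:
```python
from h import *
apply([-.002,0,0,100,-40.5,-68])
p,r=cmd()
f=grab('wrist');np.save('w4.npy',f['W']);cv2.imwrite('pics/w4.png',f['pixels'])
t=grab('side');cv2.imwrite('pics/s4.png',cv2.resize(t['pixels'][170:310,180:300],None,fx=5,fy=4.2,interpolation=cv2.INTER_CUBIC))
s=robot.get_state();print(s['contact_force'],(s['eef_pos']-p)*1e3,p)
```

```text
[-0.3727442  -0.24374334 -1.55506036] [ 0.56631953 -0.13685472  1.4435448 ] [0.55269146 0.10058855 0.13993004]
```

View pics/w4.png

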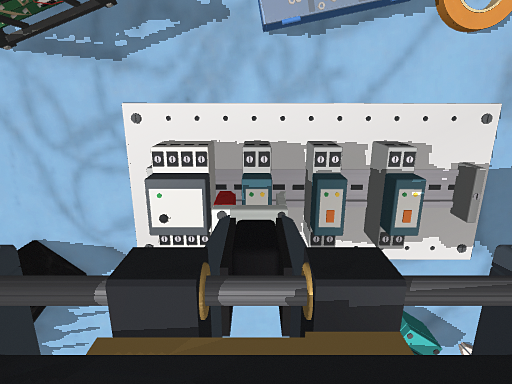

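View pics/s4.png

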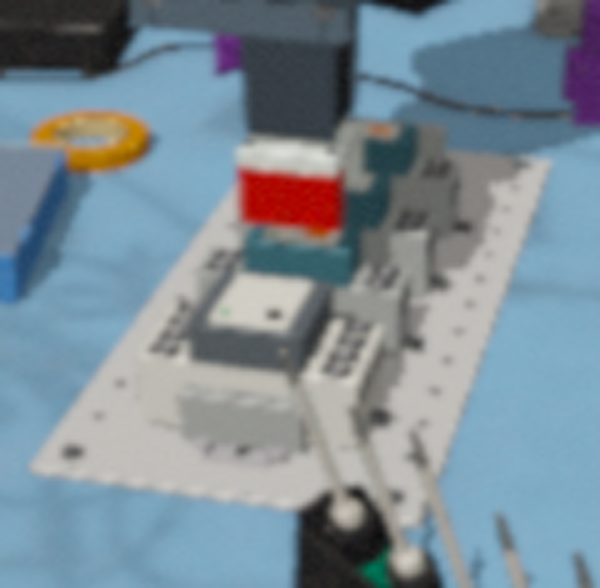

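Call:
{"api": "step_arm", "payload": {"series": "0 0 0 8 0 0 0.1;0 0 0 14 0 0 0.1;0 0 0 17 0 0 0.1;0 0 0 19 0 0 0.1;0 0 0 21 0 0 0.1;0 0 0 23 0 0 0.1;0 0 0 23 0 0 0.1"}}

```text
time_s: 7.65
eef_pos: [0.5526, 0.1006, 0.1167]
eef_rot: [-0.705, 0.049, 0.705, 0.049]
contact_force: [0.6, -0.2, -2.2]
gripper_width: 0.237
```

```bash
cat >> h.py <<'E'
def fs(n=1):
    s=robot.get_state();p,r=cmd();F=r.inv().apply(s['contact_force'])
    M=r.inv().apply(s['moment']); D=r.inv().apply(np.array(s['eef_pos'])-p)*1e3
    print('t',round(float(s['time_s']),2),'Ftool(x dn,y away supply,z)',F.round(1),'M',M.round(2),'err_tool mm',D.round(2),'w',round(float(s['gripper_width']),3), 'legz',round((s['eef_pos'][2]-.057)*1e3,1))
E
python3 - <<'E'
from h import *
apply([0,0,0,23,0,0]);fs()
E
```

```text
t 7.65 Ftool(x dn,y away supply,z) [ 2.2  0.1 -0.6] M [ 0.01 -0.17  0.06] err_tool mm [0.22 0.02 0.1 ] w 0.237 legz 59.7
```

Call:
{"api": "step_arm", "payload": {"series": "0 0 0 4 0 0 0.1;0 0 0 8 0 0 0.1;0 0 0 12 0 0 0.1;0 0 0 15 0 0 0.1;0 0 0 18 0 0 0.1;0 0 0 20 0 0 0.1;0 0 0 20 0 0 0.1;0 0 0 20 0 0 0.1"}}

```text
time_s: 8.45
eef_pos: [0.5527, 0.1006, 0.097]
eef_rot: [0.705, -0.049, -0.705, -0.049]
contact_force: [0.1, -0.1, -2.7]
gripper_width: 0.239
```

Run:
```python
from h import *
apply([0,0,0,20,0,0]);fs()
```

```text
t 8.45 Ftool(x dn,y away supply,z) [ 2.7  0.1 -0.1] M [-0.05 -0.13  0.1 ] err_tool mm [-0.06  0.01 -0.05] w 0.239 legz 40.0
```

Call:
{"api": "step_arm", "payload": {"series": "0 0 0 0 -1 0 0.1;0 0 0 0 -2 0 0.1;0 0 0 0 -2.5 0 0.1;0 0 0 0 -3 0 0.1;0 0 0 0 -3.5 0 0.1;0 0 0 0 -4 0 0.1;0 0 0 0 -4.5 0 0.1;0 0 0 0 -5 0 0.1;0 0 0 0 -5 0 0.1"}}

```text
time_s: 9.35
eef_pos: [0.5534, 0.1048, 0.0971]
eef_rot: [-0.705, 0.049, 0.705, 0.049]
contact_force: [0.0, -9.5, -0.5]
gripper_width: 0.24
```

Run:
```python
from h import *
apply([0,0,0,0,-5,0]);fs()
```

```text
t 9.35 Ftool(x dn,y away supply,z) [ 0.5  9.4 -1.3] M [0.11 0.09 2.14] err_tool mm [-0.16  0.71 -0.09] w 0.24 legz 40.1
```

Call:
{"api": "step_arm", "payload": {"series": "0 0 0 0 -0.5 0 0.1;0 0 0 0 -1 0 0.1;0 0 0 0 -1.5 0 0.1;0 0 0 0 -2 0 0.1;0 0 0 0 -2.5 0 0.1;0 0 0 0 -3 0 0.1;0 0 0 0 -3.5 0 0.1;0 0 0 0 -4 0 0.1;0 0 0 0 -4.5 0 0.1;0 0 0 0 -4.5 0 0.1"}}

```text
time_s: 10.35
eef_pos: [0.554, 0.1093, 0.0971]
eef_rot: [-0.705, 0.049, 0.705, 0.049]
contact_force: [0.1, -9.5, -0.8]
gripper_width: 0.239
```

Run:
```python
from h import *
apply([0,0,0,0,-4.5,0]);fs()
f=grab('wrist');cv2.imwrite('pics/w5.png',cv2.resize(f['pixels'][120:260,120:400],None,fx=2.8,fy=2.8,interpolation=cv2.INTER_CUBIC));fs()
```

```text
t 10.35 Ftool(x dn,y away supply,z) [ 0.8  9.4 -1.4] M [0.13 0.15 2.17] err_tool mm [-0.14  0.71 -0.1 ] w 0.239 legz 40.1
t 10.4 Ftool(x dn,y away supply,z) [ 0.   9.2 -0.8] M [0.11 0.06 2.11] err_tool mm [-0.15  0.72 -0.11] w 0.24 legz 40.1
```

View pics/w5.png

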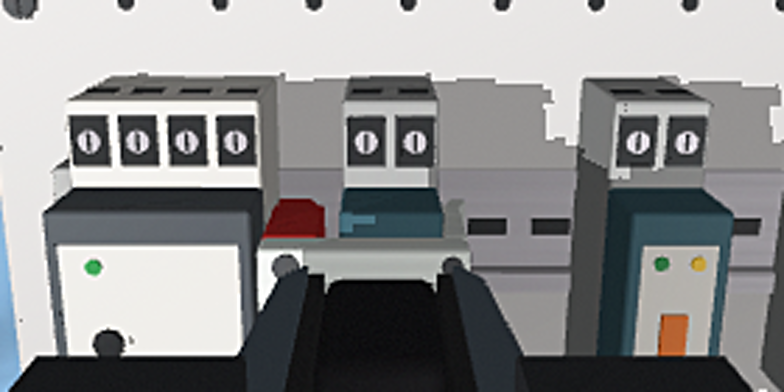

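Call:
{"api": "step_arm", "payload": {"series": "0 0 0 0 -0.3 0 0.1;0 0 0 0 -0.6 0 0.1;0 0 0 0 -0.9 0 0.1;0 0 0 0 -1.2 0 0.1"}}

```text
time_s: 10.8
eef_pos: [0.5541, 0.1104, 0.0971]
eef_rot: [-0.705, 0.049, 0.705, 0.049]
contact_force: [-0.2, -10.2, 0.5]
gripper_width: 0.237
```

Run:
```python
from h import *
apply([0,0,0,0,-1.2,0]);fs()
```

```text
t 10.8 Ftool(x dn,y away supply,z) [-0.5 10.1 -1.2] M [0.07 0.1  2.22] err_tool mm [-0.12  0.76 -0.06] w 0.237 legz 40.1
```

Call:
{"api": "step_arm", "payload": {"series": "0 0 0 0 -0.2 0 0.1;0 0 0 0 -0.4 0 0.1"}}

```text
time_s: 11.0
eef_pos: [0.5542, 0.1108, 0.0971]
eef_rot: [-0.705, 0.049, 0.705, 0.049]
contact_force: [-0.6, -10.2, 0.5]
gripper_width: 0.239
```

Still sliding at a steady force, so I continue in small increments (commanded pose is now -0.4 from the last update).

Call:
{"api": "step_arm", "payload": {"series": "0 0 0 0 -0.2 0 0.1;0 0 0 0 -0.4 0 0.1"}}

```text
time_s: 11.2
eef_pos: [0.5542, 0.1112, 0.0971]
eef_rot: [-0.705, 0.049, 0.705, 0.049]
contact_force: [-0.5, -10.0, -0.7]
gripper_width: 0.243
```

Call:
{"api": "step_arm", "payload": {"series": "0 0 0 0 -0.2 0 0.1;0 0 0 0 -0.4 0 0.1"}}

```text
time_s: 11.4
eef_pos: [0.5543, 0.1116, 0.0971]
eef_rot: [-0.705, 0.049, 0.705, 0.049]
contact_force: [0.1, -10.2, 1.4]
gripper_width: 0.237
```

Call:
{"api": "step_arm", "payload": {"series": "0 0 0 0 -0.2 0 0.1;0 0 0 0 -0.4 0 0.1"}}

```text
time_s: 11.6
eef_pos: [0.5543, 0.1119, 0.0971]
eef_rot: [-0.705, 0.05, 0.705, 0.048]
contact_force: [-0.9, -14.2, 0.6]
gripper_width: 0.238
```

Call:
{"api": "step_arm", "payload": {"series": "0 0 0 0 -0.2 0 0.1;0 0 0 0 -0.3 0 0.1"}}

```text
time_s: 11.8
eef_pos: [0.5544, 0.1119, 0.0971]
eef_rot: [-0.705, 0.05, 0.705, 0.048]
contact_force: [-1.2, -16.0, 0.8]
gripper_width: 0.239
```

Contact is felt: the force rose from 10 to 16 N and motion stopped. I ease back slightly and hold.

Call:
{"api": "step_arm", "payload": {"series": "0 0 0 0 0.1 0 0.1;0 0 0 0 0.1 0 0.1;0 0 0 0 0.1 0 0.1;0 0 0 0 0.1 0 0.1;0 0 0 0 0.1 0 0.1;0 0 0 0 0.1 0 0.1;0 0 0 0 0.1 0 0.1;0 0 0 0 0.1 0 0.1"}}

```text
time_s: 12.6
eef_pos: [0.5543, 0.1119, 0.097]
eef_rot: [-0.705, 0.05, 0.706, 0.048]
contact_force: [-0.8, -13.5, 0.3]
gripper_width: 0.239
```

Run:
```python
from h import *
for d in (-.4,-.4,-.4,-.4,-.3,.1): apply([0,0,0,0,d,0])
fs();print(cmd()[0])
```

```text
t 12.6 Ftool(x dn,y away supply,z) [-0.3 13.5 -1.1] M [0.12 0.19 3.04] err_tool mm [-0.11  1.11 -0.04] w 0.239 legz 40.0
[0.55442624 0.11296903 0.09693046]
```

Call:
{"api": "step_arm", "payload": {"series": "0 0 0 0 0.5 0 0.1;0 0 0 0 1 0 0.1;0 0 0 0 1 0 0.1"}}

```text
time_s: 12.9
eef_pos: [0.5544, 0.1116, 0.0971]
eef_rot: [0.705, -0.049, -0.705, -0.049]
contact_force: [0.4, -6.2, -0.1]
gripper_width: 0.239
```

Run:
```python
from h import *
apply([0,0,0,0,1.0,0])
fs()
```

```text
t 12.9 Ftool(x dn,y away supply,z) [ 0.1  6.1 -1.3] M [0.09 0.04 1.42] err_tool mm [-0.14  0.33 -0.13] w 0.239 legz 40.1
```

Call:
{"api": "step_arm", "payload": {"series": "0 0 0 0 0.4 0 0.1;0 0 0 -4 0.4 0 0.1;0 0 0 -9 0.4 0 0.1;0 0 0 -15 0.4 0 0.1;0 0 0 -21 0.4 0 0.1;0 0 0 -28 0.4 0 0.1;0 0 0 -36 0.4 0 0.1;0 0 0 -46 0.4 0 0.1;0 0 0 -46 0.4 0 0.1"}}

```text
time_s: 13.8
eef_pos: [0.5551, 0.1118, 0.1447]
eef_rot: [0.706, -0.049, -0.705, -0.049]
contact_force: [-0.6, 0.3, -2.4]
gripper_width: 0.241
```

Run:
```python
from h import *
apply([0,0,0,-46,.4,0]);fs();p,r=cmd();print(p)
f=grab('wrist');np.save('w6.npy',f['W']);cv2.imwrite('pics/w6.png',cv2.resize(f['pixels'][90:260,110:430],None,fx=2.5,fy=2.5,interpolation=cv2.INTER_CUBIC))
print(rel([.5451,.0458,p[2]],r))
```

```text
t 13.8 Ftool(x dn,y away supply,z) [ 2.4 -0.3  0.6] M [ 0.04 -0.15  0.06] err_tool mm [-1.73 -0.32 -0.88] w 0.241 legz 87.7
[0.55423161 0.11158108 0.14293041]
(array([0., 0., 0.]), array([-0.  , 66.41, -0.08]))
```

View pics/w6.png

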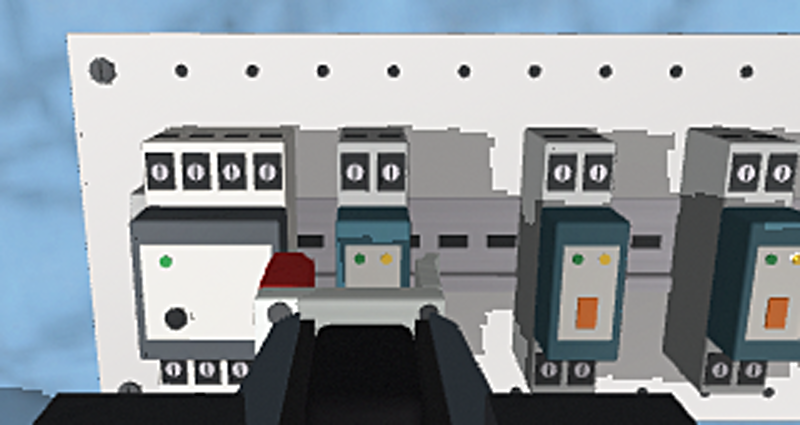

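Call:
{"api": "step_arm", "payload": {"series": "0 0 0 0 40 0 0.1;0 0 0 0 66.4 0 0.1;0 0 0 0 66.4 0 0.1;0 0 0 0 66.4 0 0.1;0 0 0 8 66.4 0 0.1;0 0 0 15 66.4 0 0.1;0 0 0 19 66.4 0 0.1;0 0 0 22 66.4 0 0.1;0 0 0 24 66.4 0 0.1;0 0 0 26 66.4 0 0.1;0 0 0 26 66.4 0 0.1"}}

```text
time_s: 14.95
eef_pos: [0.545, 0.0458, 0.1168]
eef_rot: [-0.705, 0.049, 0.705, 0.049]
contact_force: [0.0, 0.5, -1.0]
gripper_width: 0.239
```

Run:
```python
from h import *
apply([0,0,0,26,66.4,0]);fs()
```

```text
t 14.95 Ftool(x dn,y away supply,z) [ 1.  -0.5  0. ] M [ 0.02 -0.19  0.04] err_tool mm [ 0.15 -0.    0.05] w 0.239 legz 59.8
```

Call:
{"api": "step_arm", "payload": {"series": "0 0 0 4 0 0 0.1;0 0 0 8 0 0 0.1;0 0 0 12 0 0 0.1;0 0 0 16 0 0 0.1;0 0 0 20 0 0 0.1;0 0 0 20 0 0 0.1;0 0 0 20 -0.7 0 0.1;0 0 0 20 -1.4 0 0.1;0 0 0 20 -2 0 0.1;0 0 0 20 -2.5 0 0.1;0 0 0 20 -3 0 0.1;0 0 0 20 -3.5 0 0.1"}}

```text
time_s: 16.15
eef_pos: [0.5455, 0.0485, 0.097]
eef_rot: [0.705, -0.049, -0.705, -0.049]
contact_force: [-1.2, -11.2, -3.2]
gripper_width: 0.236
```

Run:
```python
from h import *
apply([0,0,0,20,-3.5,0]);fs()
```

```text
t 16.15 Ftool(x dn,y away supply,z) [ 3.2 11.3 -0.4] M [0.16 0.1  2.38] err_tool mm [-0.11  0.77 -0.06] w 0.236 legz 40.0
```

Call:
{"api": "step_arm", "payload": {"series": "0 0 0 0 -0.9 0 0.1;0 0 0 0 -1.8 0 0.1;0 0 0 0 -2.7 0 0.1;0 0 0 0 -3.6 0 0.1;0 0 0 0 -4.5 0 0.1;0 0 0 0 -5.4 0 0.1;0 0 0 0 -6.3 0 0.1;0 0 0 0 -7.2 0 0.1;0 0 0 0 -8.1 0 0.1;0 0 0 0 -9 0 0.1;0 0 0 0 -10 0 0.1;0 0 0 0 -11 0 0.1"}}

```text
time_s: 17.35
eef_pos: [0.547, 0.0594, 0.097]
eef_rot: [-0.705, 0.049, 0.705, 0.049]
contact_force: [0.5, -9.9, -2.2]
gripper_width: 0.238
```

Run:
```python
from h import *
apply([0,0,0,0,-11,0]);fs()
```

```text
t 17.35 Ftool(x dn,y away supply,z) [ 2.2  9.8 -1.8] M [0.11 0.17 2.36] err_tool mm [-0.08  0.78 -0.05] w 0.238 legz 40.0
```

Call:
{"api": "step_arm", "payload": {"series": "0 0 0 0 -0.9 0 0.1;0 0 0 0 -1.8 0 0.1;0 0 0 0 -2.7 0 0.1;0 0 0 0 -3.6 0 0.1;0 0 0 0 -4.5 0 0.1;0 0 0 0 -5.4 0 0.1;0 0 0 0 -6.3 0 0.1;0 0 0 0 -7.2 0 0.1;0 0 0 0 -8 0 0.1;0 0 0 0 -8.5 0 0.1;0 0 0 0 -9 0 0.1;0 0 0 0 -9 0 0.1"}}

```text
time_s: 18.55
eef_pos: [0.5483, 0.0684, 0.097]
eef_rot: [0.705, -0.049, -0.705, -0.049]
contact_force: [0.3, -9.8, -2.7]
gripper_width: 0.239
```

Run:
```python
from h import *
apply([0,0,0,0,-9,0]);fs();print(cmd()[0])
f=grab('wrist');np.save('w7.npy',f['W']);cv2.imwrite('pics/w7.png',cv2.resize(f['pixels'][120:260,120:400],None,fx=2.8,fy=2.8,interpolation=cv2.INTER_CUBIC))
```

```text
t 18.55 Ftool(x dn,y away supply,z) [ 2.7  9.7 -1.6] M [0.12 0.12 2.22] err_tool mm [-0.12  0.73 -0.08] w 0.239 legz 40.0
[0.54827943 0.06909755 0.09692898]
```

View pics/w7.png

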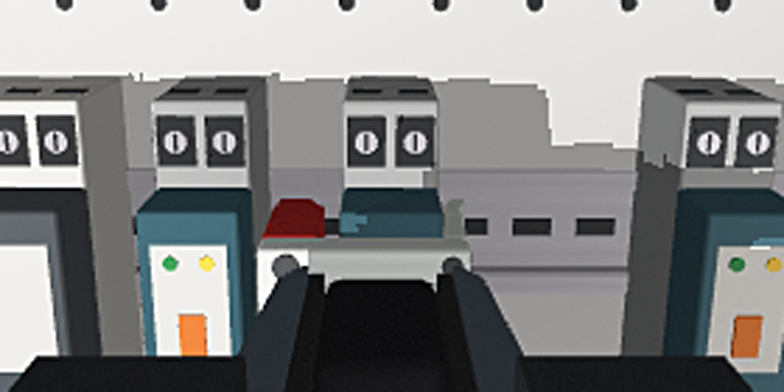

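Call:
{"api": "step_arm", "payload": {"series": "0 0 0 0 -0.5 0 0.1;0 0 0 0 -1 0 0.1;0 0 0 0 -1.5 0 0.1;0 0 0 0 -2 0 0.1;0 0 0 0 -2.5 0 0.1;0 0 0 0 -3 0 0.1;0 0 0 0 -3.4 0 0.1;0 0 0 0 -3.8 0 0.1;0 0 0 0 -4 0 0.1;0 0 0 0 -4.2 0 0.1;0 0 0 0 -4.2 0 0.1"}}

```text
time_s: 19.7
eef_pos: [0.5488, 0.0725, 0.097]
eef_rot: [-0.705, 0.049, 0.705, 0.049]
contact_force: [-0.0, -10.2, -3.3]
gripper_width: 0.236
```

Run:
```python
from h import *
apply([0,0,0,0,-4.2,0]);fs()
```

```text
t 19.7 Ftool(x dn,y away supply,z) [ 3.3 10.1 -1.4] M [0.14 0.15 2.26] err_tool mm [-0.07  0.78 -0.05] w 0.236 legz 40.0
```

Call:
{"api": "step_arm", "payload": {"series": "0 0 0 0 -0.2 0 0.1;0 0 0 0 -0.3 0 0.1"}}

```text
time_s: 19.9
eef_pos: [0.5488, 0.0727, 0.097]
eef_rot: [-0.705, 0.049, 0.705, 0.049]
contact_force: [-0.2, -9.9, -2.3]
gripper_width: 0.241
```

Call:
{"api": "step_arm", "payload": {"series": "0 0 0 0 -0.2 0 0.1;0 0 0 0 -0.3 0 0.1"}}

```text
time_s: 20.1
eef_pos: [0.5489, 0.0731, 0.097]
eef_rot: [0.705, -0.049, -0.705, -0.049]
contact_force: [-0.3, -10.5, -2.6]
gripper_width: 0.242
```

Call:
{"api": "step_arm", "payload": {"series": "0 0 0 0 -0.15 0 0.1;0 0 0 0 -0.2 0 0.1"}}

```text
time_s: 20.3
eef_pos: [0.5489, 0.0733, 0.097]
eef_rot: [0.705, -0.049, -0.705, -0.049]
contact_force: [0.2, -10.6, -1.8]
gripper_width: 0.24
```

Call:
{"api": "step_arm", "payload": {"series": "0 0 0 0 -0.15 0 0.1;0 0 0 0 -0.15 0 0.1"}}

```text
time_s: 20.5
eef_pos: [0.549, 0.0734, 0.097]
eef_rot: [0.705, -0.049, -0.705, -0.049]
contact_force: [0.9, -10.2, -2.9]
gripper_width: 0.244
```

Call:
{"api": "step_arm", "payload": {"series": "0 0 0 0 -0.15 0 0.1;0 0 0 0 -0.15 0 0.1"}}

```text
time_s: 20.7
eef_pos: [0.5489, 0.0735, 0.097]
eef_rot: [-0.705, 0.049, 0.705, 0.048]
contact_force: [-1.0, -11.0, -2.1]
gripper_width: 0.24
```

Call:
{"api": "step_arm", "payload": {"series": "0 0 0 0 -0.15 0 0.1;0 0 0 0 -0.15 0 0.1"}}

```text
time_s: 20.9
eef_pos: [0.549, 0.0735, 0.097]
eef_rot: [-0.705, 0.05, 0.705, 0.048]
contact_force: [0.1, -12.5, -2.0]
gripper_width: 0.239
```

Call:
{"api": "step_arm", "payload": {"series": "0 0 0 0 -0.1 0 0.1;0 0 0 0 -0.1 0 0.1;0 0 0 0 -0.1 0 0.1;0 0 0 0 -0.1 0 0.1;0 0 0 0 -0.1 0 0.1;0 0 0 0 -0.1 0 0.1;0 0 0 0 -0.1 0 0.1"}}

```text
time_s: 21.6
eef_pos: [0.549, 0.0736, 0.097]
eef_rot: [-0.705, 0.05, 0.705, 0.048]
contact_force: [0.2, -12.5, -1.4]
gripper_width: 0.239
```

Run:
```python
from h import *
for d in (-.3,-.3,-.2,-.15,-.15,-.15,-.1): apply([0,0,0,0,d,0])
fs();print(cmd()[0])
```

```text
t 21.6 Ftool(x dn,y away supply,z) [ 1.4 12.3 -1.9] M [0.12 0.22 2.82] err_tool mm [-0.11  1.04 -0.08] w 0.239 legz 40.0
[0.54904951 0.07459387 0.09692916]
```

Touch on A is confirmed (stalled, about 2.5 N extra) and held for 0.7 s. I unload and lift.

Call:
{"api": "step_arm", "payload": {"series": "0 0 0 0 0.6 0 0.1;0 0 0 0 1.2 0 0.1;0 0 0 0 1.4 0 0.1;0 0 0 -4 1.4 0 0.1;0 0 0 -9 1.4 0 0.1;0 0 0 -15 1.4 0 0.1;0 0 0 -21 1.4 0 0.1;0 0 0 -28 1.4 0 0.1;0 0 0 -36 1.4 0 0.1;0 0 0 -46 1.4 0 0.1;0 0 0 -46 1.4 0 0.1;0 0 0 -46 1.4 0 0.1"}}

```text
time_s: 22.8
eef_pos: [0.549, 0.0732, 0.1433]
eef_rot: [0.706, -0.049, -0.705, -0.049]
contact_force: [-0.1, -0.4, -3.0]
gripper_width: 0.242
```

Run:
```python
from h import *
apply([0,0,0,-46,1.4,0]);fs();p,r=cmd();print(p)
f=grab('wrist');np.save('w8.npy',f['W']);cv2.imwrite('pics/w8.png',cv2.resize(f['pixels'][90:260,110:430],None,fx=2.5,fy=2.5,interpolation=cv2.INTER_CUBIC))
print(rel([.5371,-.0114,p[2]],r))
```

```text
t 22.8 Ftool(x dn,y away supply,z) [3.  0.4 0. ] M [-0.   -0.16  0.04] err_tool mm [-0.33 -0.02 -0.12] w 0.242 legz 86.3
[0.54885488 0.07320591 0.14292912]
(array([0., 0., 0.]), array([-0.  , 85.42, -0.1 ]))
```

View pics/w8.png

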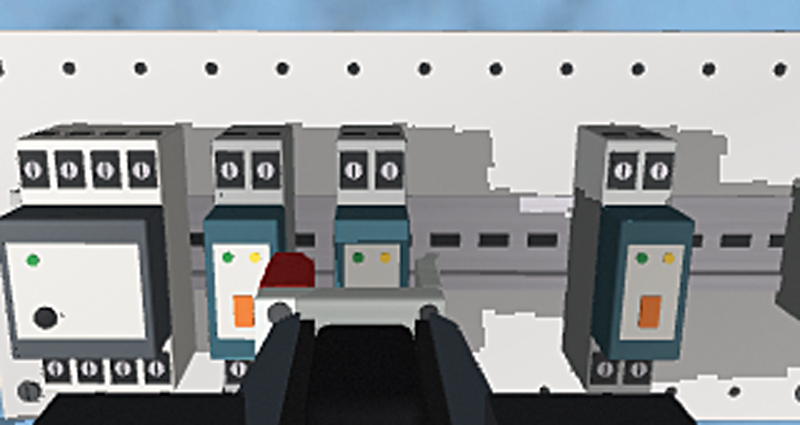

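The A and B gaps look equal. Now module C: shift +85.4.

Call:
{"api": "step_arm", "payload": {"series": "0 0 0 0 45 0 0.1;0 0 0 0 85.4 0 0.1;0 0 0 0 85.4 0 0.1;0 0 0 0 85.4 0 0.1;0 0 0 8 85.4 0 0.1;0 0 0 15 85.4 0 0.1;0 0 0 19 85.4 0 0.1;0 0 0 22 85.4 0 0.1;0 0 0 24 85.4 0 0.1;0 0 0 26 85.4 0 0.1;0 0 0 26 85.4 0 0.1"}}

```text
time_s: 23.95
eef_pos: [0.5369, -0.0113, 0.1168]
eef_rot: [-0.705, 0.049, 0.705, 0.049]
contact_force: [0.1, -0.8, -1.2]
gripper_width: 0.237
```

Run:
```python
from h import *
apply([0,0,0,26,85.4,0]);fs()
```

```text
t 23.95 Ftool(x dn,y away supply,z) [ 1.2  0.8 -0.2] M [ 0.02 -0.21  0.09] err_tool mm [ 0.16 -0.01  0.08] w 0.237 legz 59.8
```

Call:
{"api": "step_arm", "payload": {"series": "0 0 0 4 0 0 0.1;0 0 0 8 0 0 0.1;0 0 0 12 0 0 0.1;0 0 0 16 0 0 0.1;0 0 0 20 0 0 0.1;0 0 0 20 0 0 0.1;0 0 0 20 -0.7 0 0.1;0 0 0 20 -1.4 0 0.1;0 0 0 20 -2 0 0.1;0 0 0 20 -2.5 0 0.1;0 0 0 20 -3 0 0.1;0 0 0 20 -3.5 0 0.1"}}

```text
time_s: 25.15
eef_pos: [0.5375, -0.0086, 0.0971]
eef_rot: [0.705, -0.049, -0.705, -0.049]
contact_force: [-0.8, -10.5, -3.1]
gripper_width: 0.237
```

Run:
```python
from h import *
apply([0,0,0,20,-3.5,0]);fs()
```

```text
t 25.15 Ftool(x dn,y away supply,z) [ 3.1 10.5 -0.6] M [ 0.13 -0.02  2.23] err_tool mm [-0.14  0.69 -0.09] w 0.237 legz 40.1
```

Call:
{"api": "step_arm", "payload": {"series": "0 0 0 0 -1 0 0.1;0 0 0 0 -2 0 0.1;0 0 0 0 -3 0 0.1;0 0 0 0 -4 0 0.1;0 0 0 0 -5 0 0.1;0 0 0 0 -6 0 0.1;0 0 0 0 -7 0 0.1;0 0 0 0 -8 0 0.1;0 0 0 0 -9 0 0.1;0 0 0 0 -10 0 0.1;0 0 0 0 -11 0 0.1;0 0 0 0 -12 0 0.1"}}

```text
time_s: 26.35
eef_pos: [0.5392, 0.0033, 0.0971]
eef_rot: [0.705, -0.049, -0.705, -0.049]
contact_force: [-0.5, -11.1, -2.5]
gripper_width: 0.24
```

Call:
{"api": "step_arm", "payload": {"series": "0 0 0 0 -1 0 0.1;0 0 0 0 -2 0 0.1;0 0 0 0 -3 0 0.1;0 0 0 0 -4 0 0.1;0 0 0 0 -5 0 0.1;0 0 0 0 -6 0 0.1;0 0 0 0 -7 0 0.1;0 0 0 0 -8 0 0.1;0 0 0 0 -9 0 0.1;0 0 0 0 -10 0 0.1;0 0 0 0 -11 0 0.1;0 0 0 0 -12 0 0.1"}}

```text
time_s: 27.55
eef_pos: [0.5408, 0.0152, 0.097]
eef_rot: [0.705, -0.049, -0.705, -0.049]
contact_force: [-0.5, -9.4, -2.9]
gripper_width: 0.238
```

Run:
```python
from h import *
apply([0,0,0,0,-12,0]);apply([0,0,0,0,-12,0]);fs();print(cmd()[0])
```

```text
t 27.55 Ftool(x dn,y away supply,z) [ 2.9  9.3 -0.8] M [0.07 0.07 2.28] err_tool mm [-0.11  0.69 -0.08] w 0.238 legz 40.0
[0.54082138 0.01586749 0.09692718]
```

Call:
{"api": "step_arm", "payload": {"series": "0 0 0 0 -1 0 0.1;0 0 0 0 -2 0 0.1;0 0 0 0 -3 0 0.1;0 0 0 0 -4 0 0.1;0 0 0 0 -5 0 0.1;0 0 0 0 -6 0 0.1;0 0 0 0 -7 0 0.1;0 0 0 0 -8 0 0.1;0 0 0 0 -9 0 0.1;0 0 0 0 -10 0 0.1;0 0 0 0 -11 0 0.1;0 0 0 0 -12 0 0.1"}}

```text
time_s: 28.75
eef_pos: [0.5425, 0.0271, 0.097]
eef_rot: [0.705, -0.049, -0.705, -0.049]
contact_force: [-0.3, -9.5, -3.2]
gripper_width: 0.243
```

Call:
{"api": "step_arm", "payload": {"series": "0 0 0 0 -0.8 0 0.1;0 0 0 0 -1.6 0 0.1;0 0 0 0 -2.4 0 0.1;0 0 0 0 -3 0 0.1;0 0 0 0 -3.5 0 0.1;0 0 0 0 -4 0 0.1;0 0 0 0 -4 0 0.1"}}

```text
time_s: 29.45
eef_pos: [0.543, 0.031, 0.097]
eef_rot: [0.705, -0.049, -0.705, -0.049]
contact_force: [-0.9, -10.7, -2.4]
gripper_width: 0.241
```

Run:
```python
from h import *
apply([0,0,0,0,-12,0]);apply([0,0,0,0,-4,0]);fs();print(cmd()[0])
f=grab('wrist');cv2.imwrite('pics/w9.png',cv2.resize(f['pixels'][120:260,120:400],None,fx=2.8,fy=2.8,interpolation=cv2.INTER_CUBIC))
```

```text
t 29.45 Ftool(x dn,y away supply,z) [ 2.4 10.8 -0.6] M [0.13 0.14 2.16] err_tool mm [-0.11  0.68 -0.1 ] w 0.241 legz 40.0
[0.54304145 0.03171272 0.09692771]
```

View pics/w9.png

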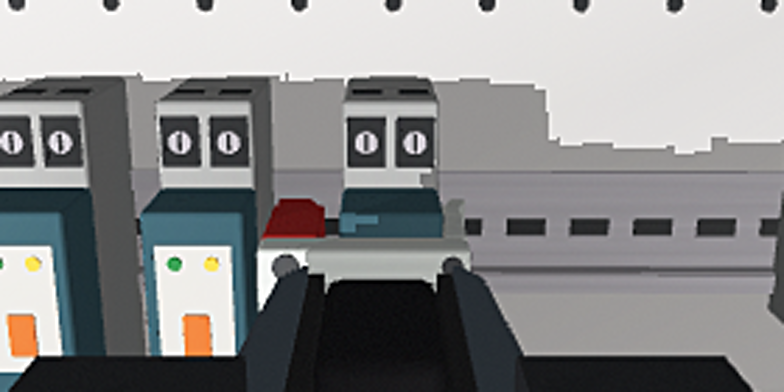

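Touch is expected about 4.4 mm further on. I go 3.2 mm, then feel for it.

Call:
{"api": "step_arm", "payload": {"series": "0 0 0 0 -0.5 0 0.1;0 0 0 0 -1 0 0.1;0 0 0 0 -1.5 0 0.1;0 0 0 0 -2 0 0.1;0 0 0 0 -2.4 0 0.1;0 0 0 0 -2.8 0 0.1;0 0 0 0 -3 0 0.1;0 0 0 0 -3.2 0 0.1;0 0 0 0 -3.2 0 0.1"}}

```text
time_s: 30.4
eef_pos: [0.5435, 0.0342, 0.0971]
eef_rot: [0.705, -0.049, -0.705, -0.049]
contact_force: [-0.2, -9.3, -2.2]
gripper_width: 0.238
```

Call:
{"api": "step_arm", "payload": {"series": "0 0 0 0 -0.2 0 0.1;0 0 0 0 -0.3 0 0.1"}}

```text
time_s: 30.6
eef_pos: [0.5435, 0.0344, 0.097]
eef_rot: [0.705, -0.049, -0.705, -0.049]
contact_force: [-0.8, -9.6, -2.4]
gripper_width: 0.239
```

Call:
{"api": "step_arm", "payload": {"series": "0 0 0 0 -0.15 0 0.1;0 0 0 0 -0.2 0 0.1"}}

```text
time_s: 30.8
eef_pos: [0.5436, 0.0346, 0.097]
eef_rot: [0.705, -0.049, -0.705, -0.049]
contact_force: [-0.1, -9.9, -3.0]
gripper_width: 0.238
```

Call:
{"api": "step_arm", "payload": {"series": "0 0 0 0 -0.15 0 0.1;0 0 0 0 -0.2 0 0.1"}}

```text
time_s: 31.0
eef_pos: [0.5436, 0.0348, 0.0971]
eef_rot: [0.705, -0.049, -0.705, -0.049]
contact_force: [-0.5, -10.2, -2.5]
gripper_width: 0.24
```

Call:
{"api": "step_arm", "payload": {"series": "0 0 0 0 -0.15 0 0.1;0 0 0 0 -0.15 0 0.1"}}

```text
time_s: 31.2
eef_pos: [0.5436, 0.035, 0.097]
eef_rot: [0.705, -0.049, -0.705, -0.049]
contact_force: [0.1, -9.8, -2.8]
gripper_width: 0.239
```

Call:
{"api": "step_arm", "payload": {"series": "0 0 0 0 -0.15 0 0.1;0 0 0 0 -0.15 0 0.1"}}

```text
time_s: 31.4
eef_pos: [0.5436, 0.0351, 0.0971]
eef_rot: [0.705, -0.049, -0.705, -0.049]
contact_force: [0.5, -10.1, -2.7]
gripper_width: 0.242
```

Call:
{"api": "step_arm", "payload": {"series": "0 0 0 0 -0.15 0 0.1;0 0 0 0 -0.15 0 0.1"}}

```text
time_s: 31.6
eef_pos: [0.5437, 0.0352, 0.097]
eef_rot: [0.705, -0.049, -0.705, -0.049]
contact_force: [-1.1, -11.0, -2.2]
gripper_width: 0.242
```

Call:
{"api": "step_arm", "payload": {"series": "0 0 0 0 -0.15 0 0.1;0 0 0 0 -0.15 0 0.1"}}

```text
time_s: 31.8
eef_pos: [0.5436, 0.0353, 0.0971]
eef_rot: [0.705, -0.05, -0.705, -0.048]
contact_force: [-0.5, -12.2, -1.1]
gripper_width: 0.236
```

Run:
```python
from h import *
for d in (-3.2,-.3,-.2,-.2,-.15,-.15,-.15,-.15): apply([0,0,0,0,d,0])
fs();print(cmd()[0])
```

```text
t 31.8 Ftool(x dn,y away supply,z) [ 1.1 12.2 -1.2] M [0.11 0.19 2.69] err_tool mm [-0.13  0.9  -0.1 ] w 0.236 legz 40.1
[0.54366585 0.03616919 0.09692787]
```

Call:
{"api": "step_arm", "payload": {"series": "0 0 0 0 -0.1 0 0.1;0 0 0 0 -0.1 0 0.1;0 0 0 0 -0.1 0 0.1;0 0 0 0 -0.1 0 0.1;0 0 0 0 -0.1 0 0.1;0 0 0 0 -0.1 0 0.1;0 0 0 0 -0.1 0 0.1"}}

```text
time_s: 32.5
eef_pos: [0.5437, 0.0353, 0.0971]
eef_rot: [0.705, -0.05, -0.705, -0.048]
contact_force: [-0.7, -12.9, -2.3]
gripper_width: 0.239
```

Run:
```python
from h import *
apply([0,0,0,0,-.1,0])
fs()
```

```text
t 32.5 Ftool(x dn,y away supply,z) [ 2.3 12.8 -1.1] M [0.15 0.13 2.82] err_tool mm [-0.13  0.97 -0.11] w 0.239 legz 40.1
```

Stalled and touching, held. I unload and lift high so the wrist camera can measure.

Call:
{"api": "step_arm", "payload": {"series": "0 0 0 0 0.6 0 0.1;0 0 0 0 1.2 0 0.1;0 0 0 0 1.35 0 0.1;0 0 0 -4 1.35 0 0.1;0 0 0 -9 1.35 0 0.1;0 0 0 -15 1.35 0 0.1;0 0 0 -21 1.35 0 0.1;0 0 0 -28 1.35 0 0.1;0 0 0 -36 1.35 0 0.1;0 0 0 -50 1.35 0 0.1;0 0 0 -80 1.35 0 0.1;0 0 0 -100 1.35 0 0.1"}}

```text
time_s: 33.7
eef_pos: [0.5439, 0.0349, 0.1994]
eef_rot: [0.706, -0.049, -0.705, -0.049]
contact_force: [0.9, -0.2, -2.3]
gripper_width: 0.24
```

Run:
```python
from h import *
apply([0,0,0,-100,1.35,0]);fs();p,r=cmd();print(p)
print(rel([.475,.085,.24],r))
```

```text
t 33.7 Ftool(x dn,y away supply,z) [ 2.3  0.1 -0.9] M [ 0.01 -0.14  0.07] err_tool mm [-2.45 -0.07 -0.39] w 0.24 legz 142.4
[0.54349158 0.03492802 0.19692782]
(array([0., 0., 0.]), array([-43.07, -40.09,  74.78]))
```

Call:
{"api": "step_arm", "payload": {"series": "0 0 0 -43 -40 75 0.1;0 0 0 -43 -40 75 0.1;0 0 0 -43 -40 75 0.1;0 0 0 -43 -40 75 0.1;0 0 0 -43 -40 75 0.1"}}

```text
time_s: 34.2
eef_pos: [0.4752, 0.0847, 0.2401]
eef_rot: [0.706, -0.049, -0.705, -0.049]
contact_force: [0.7, 0.5, -1.7]
gripper_width: 0.237
```

Run:
```python
from h import *
apply([0,0,0,-43,-40,75]);fs()
f=grab('wrist');np.save('w10.npy',f['W']);a=f['pixels'];cv2.imwrite('pics/w10f.png',a)
cv2.imwrite('pics/w10.png',cv2.resize(a[50:170,140:340],None,fx=4,fy=4,interpolation=cv2.INTER_CUBIC))
t=grab('top');cv2.imwrite('pics/top10.png',t['pixels'])
```

```text
t 34.2 Ftool(x dn,y away supply,z) [ 1.7 -0.6 -0.6] M [ 0.   -0.15  0.04] err_tool mm [-0.2   0.18 -0.48] w 0.237 legz 183.1
```

View pics/w10.png

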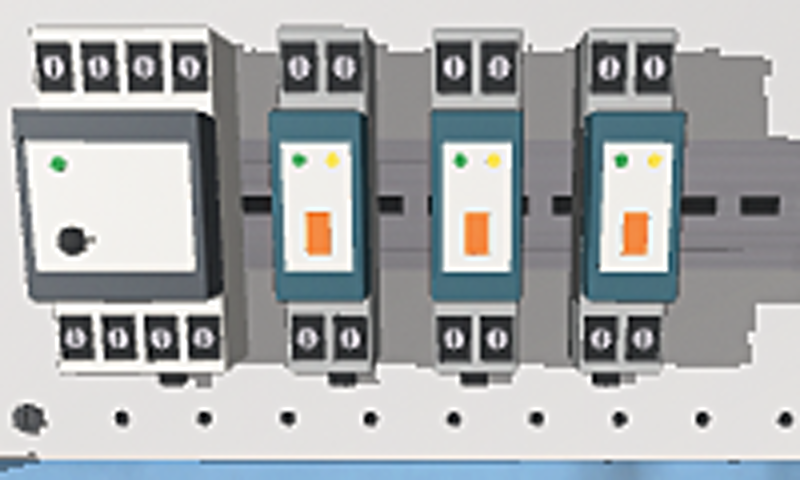

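View pics/w10f.png

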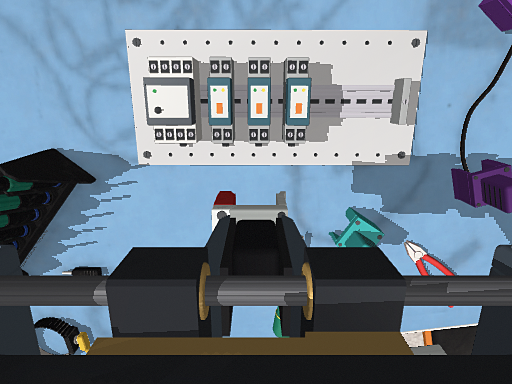

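View pics/top10.png

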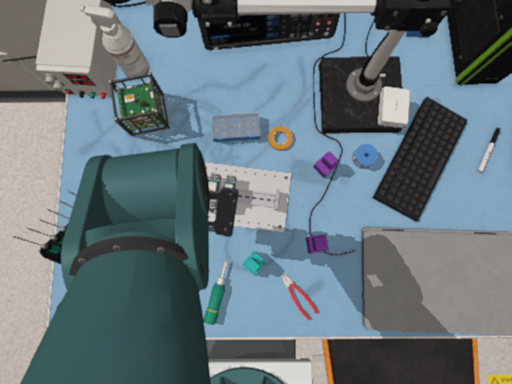

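The pitches are equal in the image (label centres 318, 477 and 636 in the crop). I return the gauge to its original clear bench spot.

Run:
```python
from h import *
r=down(np.radians(-59.13))
for z in (.2,.06,.0575): print(rel([.5138,-.2325,z],r))
```

```text
(array([-0.678, -0.   ,  0.   ]), array([ 39.92, 308.96, -82.7 ]))
(array([-0.678, -0.   ,  0.   ]), array([179.92, 308.97, -82.7 ]))
(array([-0.678, -0.   ,  0.   ]), array([182.42, 308.97, -82.7 ]))
```

Call:
{"api": "step_arm", "payload": {"series": "-0.678 0 0 0 309 -82.7 0.1;-0.678 0 0 0 309 -82.7 0.1;-0.678 0 0 0 309 -82.7 0.1;-0.678 0 0 0 309 -82.7 0.1;-0.678 0 0 0 309 -82.7 0.1;-0.678 0 0 0 309 -82.7 0.1;-0.678 0 0 0 309 -82.7 0.1;-0.678 0 0 0 309 -82.7 0.1;-0.678 0 0 40 309 -82.7 0.1;-0.678 0 0 80 309 -82.7 0.1;-0.678 0 0 110 309 -82.7 0.1;-0.678 0 0 120 309 -82.7 0.1"}}

```text
time_s: 35.5
eef_pos: [0.512, -0.2319, 0.1164]
eef_rot: [-0.68, -0.189, 0.683, -0.187]
contact_force: [-0.7, 0.3, -1.3]
gripper_width: 0.241
```

Run:
```python
from h import *
apply([-.678,0,0,120,309,-82.7]);fs()
f=grab('wrist');cv2.imwrite('pics/w11.png',f['pixels'])
print(rel([.5138,-.2325,.0575],down(np.radians(-59.13))))
```

```text
t 35.5 Ftool(x dn,y away supply,z) [ 1.3 -0.6  0.4] M [-0.02 -0.21  0.02] err_tool mm [ 3.5  -1.49  1.23] w 0.241 legz 59.4
(array([ 0., -0.,  0.]), array([ 6.242e+01, -3.000e-02, -2.000e-02]))
```

View pics/w11.png

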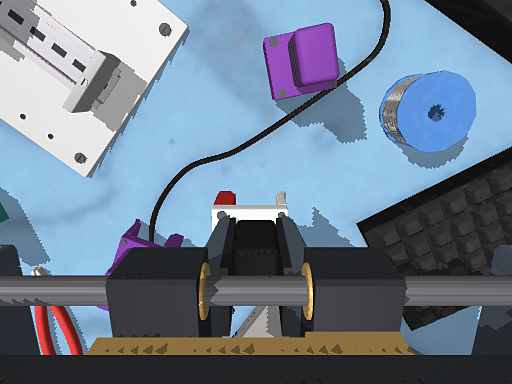

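Call:
{"api": "step_arm", "payload": {"series": "0 0 0 20 0 0 0.1;0 0 0 38 0 0 0.1;0 0 0 50 0 0 0.1;0 0 0 56 0 0 0.1;0 0 0 59 0 0 0.1;0 0 0 61 0 0 0.1;0 0 0 62 0 0 0.1;0 0 0 62.4 0 0 0.1;0 0 0 62.4 0 0 0.1"}}

```text
time_s: 36.45
eef_pos: [0.514, -0.2326, 0.0579]
eef_rot: [0.682, 0.188, -0.681, 0.188]
contact_force: [-0.1, 0.1, -2.8]
gripper_width: 0.237
```

Run:
```python
from h import *
apply([0,0,0,62.4,0,0]);fs()
```

```text
t 36.45 Ftool(x dn,y away supply,z) [ 2.8 -0.1 -0. ] M [-0.01 -0.14 -0.  ] err_tool mm [-0.34  0.18 -0.08] w 0.237 legz 0.9
```

Still hanging about 0.9 mm up. I feel downward gently.

Call:
{"api": "step_arm", "payload": {"series": "0 0 0 0.3 0 0 0.1;0 0 0 0.6 0 0 0.1;0 0 0 0.6 0 0 0.1"}}

```text
time_s: 36.75
eef_pos: [0.5138, -0.2326, 0.0571]
eef_rot: [0.682, 0.188, -0.682, 0.188]
contact_force: [-0.8, 0.1, 0.5]
gripper_width: 0.239
```

Call:
{"api": "step_arm", "payload": {"series": "0 0 0 0 0 0 0.35;0 0 0 0 0 0 0.6;0 0 0 0 0 0 0.6;0 0 0 0 0 0 0.6;0 0 0 -10 0 0 0.6;0 0 0 -30 0 0 0.6;0 0 0 -60 0 0 0.6;0 0 0 -100 0 0 0.6;0 0 0 -150 0 0 0.6;0 0 0 -180 0 0 0.6;0 0 0 -180 0 0 0.6;0 0 0 -180 0 0 0.6"}}

```text
time_s: 37.95
eef_pos: [0.5138, -0.2326, 0.2377]
eef_rot: [0.682, 0.188, -0.681, 0.189]
contact_force: [0.0, -0.0, -1.0]
gripper_width: 0.6
```

Run:
```python
from h import *
apply([0,0,0,.6,0,0]);apply([0,0,0,-180,0,0]);fs()
f=grab('wrist');cv2.imwrite('pics/w12.png',f['pixels'])
t=grab('top');np.save('wt12.npy',t['W']);cv2.imwrite('pics/top12.png',t['pixels']);cv2.imwrite('pics/top12z.png',cv2.resize(t['pixels'][150:240,145:305],None,fx=5,fy=5,interpolation=cv2.INTER_CUBIC))
t=grab('side');cv2.imwrite('pics/s12.png',t['pixels'])
```

```text
t 37.95 Ftool(x dn,y away supply,z) [ 1.   0.1 -0. ] M [ 0.02 -0.2   0.02] err_tool mm [-0.8   0.03  0.  ] w 0.6 legz 180.7
```

View pics/w12.png

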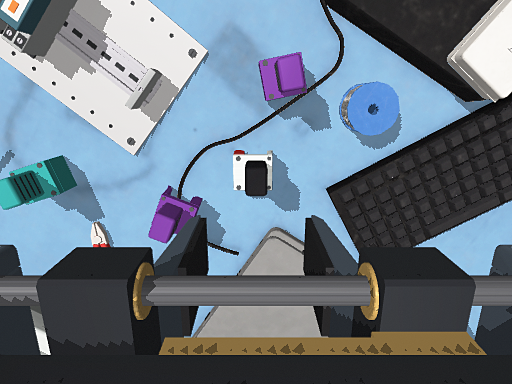

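View pics/top12z.png

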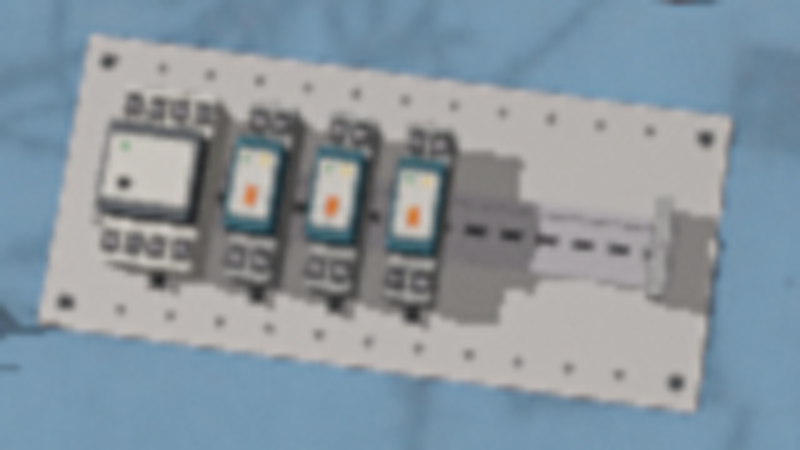

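View pics/s12.png

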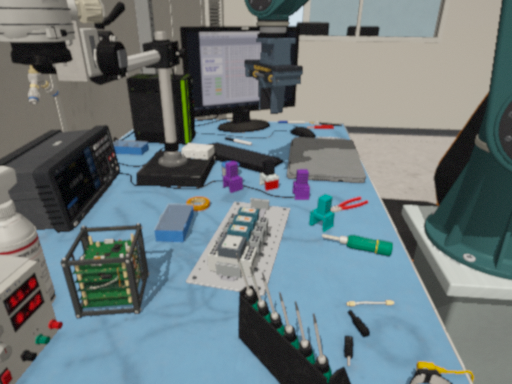

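Run:
```python
from fit import *
f=dict(camera_matrix=K,W=np.load('w10.npy'))
c=lambda L:[np.array([x/4.+140-.38,y/4.+50-.38]) for x,y in L]
M=[(.045,c([(14,112),(194,112),(31,298),(207,299)])),(.0225,c([(271,112),(356,112),(278,299),(363,299)])),
(.0225,c([(432,112),(521,112),(432,299),(519,299)])),(.0225,c([(596,112),(685,112),(586,299),(675,299)]))]
v,r=fit(f,M,None,v0=[.5457,.0497,-.139,.1104,.06,.022,-.016]);y=v[3:]*1e3
print(r.round(1).tolist());print('gaps',y[0]-y[1]-33.75,y[1]-y[2]-22.5,y[2]-y[3]-22.5)
```

```text
[[-1.0, -0.7], [1.3, -0.7], [-0.8, 0.9], [0.6, 0.7], [-1.0, -0.7], [1.4, -0.7], [-0.9, 0.7], [0.6, 0.7], [-0.7, -0.7], [0.7, -0.6], [-0.5, 0.8], [0.5, 0.8], [-1.2, -0.6], [0.3, -0.6], [0.1, 0.8], [0.5, 0.8]]
gaps 16.12205233940597 16.0170652484627 16.11682259819861
```

The camera fit puts the gaps at 16.1, 16.0 and 16.1 mm, so I hand in.

Run:
```python
from bench import robot
print(robot.close_job())
```

```text
the job is handed in; nothing more can be done
None
```

The three relay modules are spaced with the gauge in the order A, B, C, and the job was handed in at about 38 s of the 72 s allowed.

- **Touches:** Each module was drawn toward the supply until the red leg touched its neighbour. It was held there for about 0.7 s, then the load was eased off and the gauge lifted straight out.
    - The added force was about 2.5 N against modules A and B.
    - Against the fixed supply it peaked at about 6 N, because I sent two small steps together. I eased it back before the hold.
- **Gaps:** The final camera fit gives 16.1, 16.0 and 16.1 mm against the 16 mm target. The stop positions are 38.7 mm apart where 38.5 mm was expected, equal for both pairs. The camera fit's residuals were about 1 pixel, so it is good to roughly 1 mm.
- **Gauge:** It stands upright at its original spot on the bench, clear of the plate, and the arm is well above it. The last pictures show nothing else moved.

No check failed.

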